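# Reseal the spread jars and drop the keeper bar

### The arm

A 6-joint arm with a two-finger parallel gripper is mounted at the origin on the work surface. World frame = base frame: x ahead of the robot, y to its left, z up, the work surface at z = 0. Lengths are in m, angles in rad, forces in N, time in s.
With the tool pointing down it reaches from about 0.25 to 0.725 m from the base axis. Payload 4 kg.
Tool frame: the origin (TCP) lies at the very end of the fingers, on their centre line; the grasp point (between the pads) lies 19 mm behind it; z points along the fingers, y is the line along which they close (so a half turn about z gives the same grasp; the last joint's range is limited). The gripper opens to 85 mm and grips with 20 to 120 N. Pads are 22 mm wide; open, the fingers measure 114 mm over their backs; the gripper's body (76 mm by 85 mm) begins 54 mm behind the grasp point. The pads swing forward as they close: fully open they stand 13 mm farther back than shut.
Start: joints at [1.115, 0.241, 0.005, 1.335, 0, 1.571], TCP at [0.22, 0.449, 0.231] pointing down, gripper open.
Joint ranges: [-2.72, 2.72], [-1.05, 1.87], [-1.09, 1.28], [-1.99, 2.15], [-1.42, 1.44], [-3.14, 3.14]. Speed limits (rad/s): [2.79, 2.79, 3.14, 3.14, 3.14, 3.14].

### API

Orientations are given as a rotation vector (axis times angle).
In Python, from station import telemetry, imaging, robot gives the robot as it stands.
- The arm moves only by the tool jog_arm, never from a script. Its arguments are lists of equal length, an entry for each row: "rot": the turn, a rotation vector about the world's x, y, z each as a share of pi rad, from -1 to 1, a list of three; "travel": the shift along the world's x, y, z each as a share of 60 cm, from -1 to 1, a list of three; "jaw": the closure, from -1 (fully open) to 1 (shut). In form: {"rot": [[rx, ry, rz], ...], "travel": [[x, y, z], ...], "jaw": [jaw, ...]}. A call has exactly 5 rows; each row is the pose to reach, as a shift and turn from the pose commanded when the call began, turning the shorter way round; what a row does not reach only later rows make up. A row lasts 1/12 s, in which the tool goes at most 41.7 mm and 7.16 degrees, less where a joint would pass 70% of its speed; a pose out of reach is approached as far as the arm can. A call with a number of a shift or a turn outside -1 to 1 is refused whole. A call with a gripper value outside its range is refused whole. The fingers move at their own pace and stop on an object; the grip force is fixed at half the most. Time passes only in rows, so rows that repeat a pose let the fingers close, or fill a call up. It gives the time, the measured TCP pose, the force, the opening and the grip force at its end, in the units of the state.
- telemetry.state(): the state, without advancing time (a new reading comes with each control period).
- imaging.capture(name): name is "scene" or "top" or "wrist"; returns a dict with "color" (480x640x3 uint8, red, green, blue), "fov_y" (degrees; the focal length in pixels is half the picture's height over the tangent of half this angle, whatever the lens; pixels are square), "cx", "cy" (the principal point, pixels), "k1" (the pictures are not rectified: a ray, as slopes to the right and down, at radius r is drawn at 1 + k1 r^2 times it, then the intrinsics apply), "R" (3x3) and "t" (3): a world point X has camera coordinates R X + t. Camera axes: x right, y down, z forward; pixel columns grow to the right and rows downward; lengths in m; the calibration is good to about 2 mm. A picture is of the moment at which its call begins. There is no depth.
- robot.sign_off(): hands the job in; it is judged then, once.
The state is a dict: "time": time; "joint_positions": joint angles; "dq": joint speeds; "joint_torque": joint torques, N m; "tool_pos": TCP position; "tool_rot": TCP orientation; "ft_force": force on the tool from outside, world axes, zero at the start; "torque": the same for the moment, N m; "opening": finger opening in m; "gripper_force": force on a finger pad.
Only numpy, scipy, OpenCV 4.12 (cv2) and the standard library are available. Lean on these libraries where they do the work, as an engineer would, in place of code of your own. Each camera call takes 0.05 s, during which the arm holds its last target. There are 200 camera calls.

### The job

Breakfast is over: the green and the red lid still stand proud on their jars in the slanted rack. Press each of the two straight down its jar, without crushing it, until it snaps fully home, and keep leaning on it with about 20 newtons for a good second so that the seal sets; only when both are sealed, swing the rack's overhead keeper bar all the way down over the lids until it snaps shut. Leave the other things on the worktop where they are.

Things in the scene. Friction and masses are not known exactly. Their poses are not given: they have to be found in the camera images.
- rack: Light wooden slanted jar rack, fixed, 290 mm wide (y), about 160 mm deep. Origin on the worktop under the middle jar's foot; z up, x away from the robot, y along the row. Its three jars stand 80 mm apart (y = -80, 0, 80 mm), feet 33 mm up, and lean 30 degrees from vertical towards -x (the robot). Two uprights 95 mm behind the lids at its ends (y = +-144 mm, 170 mm tall) carry the keeper bar.
- jar_a: Clear glass jar with sage-green spread and a green gingham lid, 60 mm across, fixed in the rack in any one of its three places. Origin on the worktop directly under its foot centre, axes as the rack's (z up, not leaning). Its lid stands proud at the start.
- jar_b: Same jar with red-brown spread and a red gingham lid, fixed in another place of the rack. Origin and axes as for jar_a. Its lid stands proud at the start.
- jar_c: Same jar with yellow spread and a blue gingham lid that is already home and does not move; fixed in the remaining place. Origin and axes as for jar_a.
- lid_a_top (a point): Centre of the flat top of jar_a's green lid, a disc 54 mm across and 19 mm high. Its z axis points out along the jar's axis (30 degrees from vertical, towards the robot), its y along the rack's y. Moves with the lid.
- lid_b_top (a point): The same point and axes on jar_b's red lid.
- lid_a (a joint): How far the green lid stands out along the jar's axis, in m; 0.0132 to 0.0165 at the start. From about 13 mm a snap resists with up to 15 N; let go before 8 mm the lid springs back out, below that it snaps home onto a rubber seal of unseen thickness, a firm stop anywhere from 6 to 0 mm, which only touch can find.
- lid_b (a joint): The same for the red lid.
- keeper (a joint): Angle of the keeper bar, a U of steel rod pivoted on the rack's uprights: 0 shut (bar across the lids, 11 to 17 mm from lid tops to its centre line), growing as it swings up; 1.35 to 1.48 rad at the start, when it hangs right over the lids, in the way of a gripper coming straight down. It stays where left when open; a detent resists with up to 5 N at the bar from 0.3 rad, then snaps it shut.
- keeper_bar (a point): Middle of the keeper bar, the centre line of its black grip sleeve, 18 mm thick and 90 mm long along the rack's y (the rod beside it is 10 mm thick and 306 mm long). Swings with the bar.
- keeper_hinge (a point): Middle of the keeper's hinge line, which runs along the rack's y, 84 mm from the bar's centre line. Shut, the bar lies from here towards the robot and 30 degrees below level; opening lifts it (a positive turn about the rack's y).
- glass: Clear drinking glass, 74 mm across, 115 mm tall, loose, beside the rack's +y end. Bystander. Origin at its foot, z up.
- honey: Amber jar with a brass-coloured cap, 60 mm across, 100 mm tall, loose, beside the rack's -y end. Bystander. Origin at its foot.
- plate: White plate, 194 mm across, with two spread rusks, 32 mm tall in all, loose. Bystander. Origin under its centre.
- spoon: Spoon lying on the worktop, loose, in front of the rack. Bystander.
- mug: Blue mug, 80 mm across, 90 mm tall, loose. Bystander. Origin at its foot.
- pepper: Dark wooden pepper pot, 40 mm across, 90 mm tall, loose, in front of the rack to the left. Bystander. Origin at its foot.

How it is judged:
By the outcome, as a careful person would: the job done as asked, in the order asked, and still so for the second after the job is handed in, with the robot touching nothing.
It also fails if it takes over 58 s, if anything falls off the work surface, if the arm or the gripper's body presses on something with over 40 N, if the wrist force passes 120 N, or if a joint passes its speed limit or range.

## Working session

There is one attempt and no reset: what is moved stays moved. The work goes in short steps, Python scripts to look and compute and a tool call to move; the robot and the scene stay as the last step left them, time stands still between calls to the robot, and variables do not carry over. Pictures are saved under pics/ and viewed, at most 13 in all, crops included, and the job is handed in when it is done.

Besides the shell and the picture viewer there is one more tool, called after ">>>" as a command line: name --argument value ..., lists and objects as JSON in quotes. jog_arm: Moves the arm, as the interface text tells. Shift numbers are shares of 60 cm and turn numbers shares of pi rad, none past 1 either way. Its arguments: {"type":"object","properties":{"rot":{"type":"array","items":{"type":"array","items":{"type":"number","minimum":-1,"maximum":1}}},"travel":{"type":"array","items":{"type":"array","items":{"type":"number","minimum":-1,"maximum":1}}},"jaw":{"type":"array","items":{"type":"number"}}},"required":["rot","travel","jaw"]}

```bash
mkdir -p pics; ls; cat > h.py <<'E'
import numpy as np, cv2
from station import telemetry, imaging, robot
def K(c):
    f=240/np.tan(np.radians(c["fov_y"])/2); return f
def ray(c,u,v):
    f=K(c); d=np.array([(u-c["cx"])/f,(v-c["cy"])/f]); p=d.copy()
    for _ in range(20): p=d/(1+c["k1"]*(p@p))
    R=np.array(c["R"]);t=np.array(c["t"]); w=R.T@np.array([p[0],p[1],1]); return -R.T@t, w/np.linalg.norm(w)
def proj(c,X):
    X=np.atleast_2d(X); x=X@np.array(c["R"]).T+np.array(c["t"]); p=x[:,:2]/x[:,2:]; r=(p**2).sum(1,keepdims=True)
    return p*(1+c["k1"]*r)*K(c)+[c["cx"],c["cy"]]
E
python3 - <<'E'
from h import *
import pickle
for n in ("scene","top"):
    c=imaging.capture(n); cv2.imwrite(f"pics/{n}0.png",c["color"][...,::-1]); pickle.dump(c,open(f"{n}0.pkl","wb"))
    print(n,c["fov_y"],c["k1"],-np.array(c["R"]).T@c["t"],np.array(c["R"])[2])
print(telemetry.state())
E
```

```text
pics
scene 54.57395391081153 -0.10439657748409387 [1.28883566 0.26240355 0.76601533] [-0.74339439 -0.25294357 -0.61918037]
top 50.9991633010931 -0.0432389820608983 [0.41221569 0.01210808 1.47030578] [ 0.09832882  0.01665221 -0.99501465]
{'time': 0.1, 'joint_positions': array([1.11501536e+00, 2.41340860e-01, 3.87293866e-03, 1.33519966e+00,
       1.40070682e-06, 1.57081618e+00]), 'dq': array([ 4.88802614e-04, -2.04492917e-03,  2.36590179e-03,  3.69692228e-05,
        3.49041230e-04,  6.18900018e-04]), 'joint_torque': array([-7.17986295e-04, -3.73137724e+01,  2.53010362e+01,  1.08249634e-02,
       -5.75727404e-05, -2.88046280e-07]), 'tool_pos': array([0.21983551, 0.44845721, 0.23050571]), 'tool_rot': array([-7.09692470e-01, -3.05994579e+00,  2.86248205e-03]), 'ft_force': array([ 0.10911475,  0.34840945, -0.20640787]), 'torque': array([-0.00451749,  0.0012985 ,  0.03974865]), 'gripper_force': 0.0, 'opening': 0.08533411581562926}
```

View pics/scene0.png

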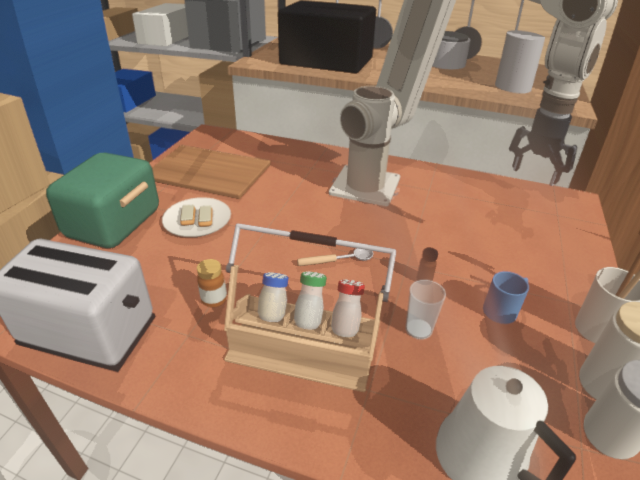

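View pics/top0.png

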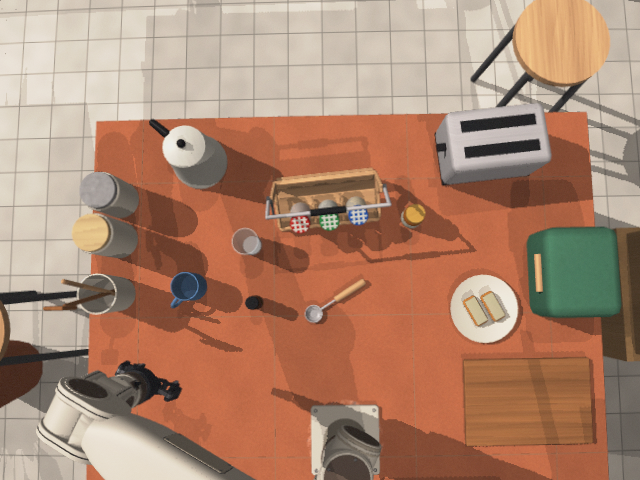

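The scene view shows blue, green and red lids at about (275,280), (313,279), (350,287), with the keeper sleeve at (313,239). The top view shows red (300,225), green (330,221), blue (358,215). So red is at rack +y, green in the middle and blue at -y. I'll zoom in next.

```bash
python3 - <<'E'
from h import *
a=cv2.imread("pics/scene0.png")[220:390,215:405]; b=cv2.imread("pics/top0.png")[165:240,255:425]
a=cv2.resize(a,None,fx=2,fy=2,interpolation=cv2.INTER_CUBIC) if 0 else cv2.resize(a,(380,340),interpolation=cv2.INTER_CUBIC)
A=cv2.resize(cv2.imread("pics/scene0.png")[220:310,215:405],(800,379),interpolation=cv2.INTER_CUBIC)
B=cv2.resize(cv2.imread("pics/top0.png")[185:240,255:425],(680,220),interpolation=cv2.INTER_CUBIC)
o=np.zeros((600,800,3),np.uint8); o[:379]=A; o[380:600,:680]=B
cv2.imwrite("pics/crop1.png",o)
E
```

```text
(no output)
```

View pics/crop1.png

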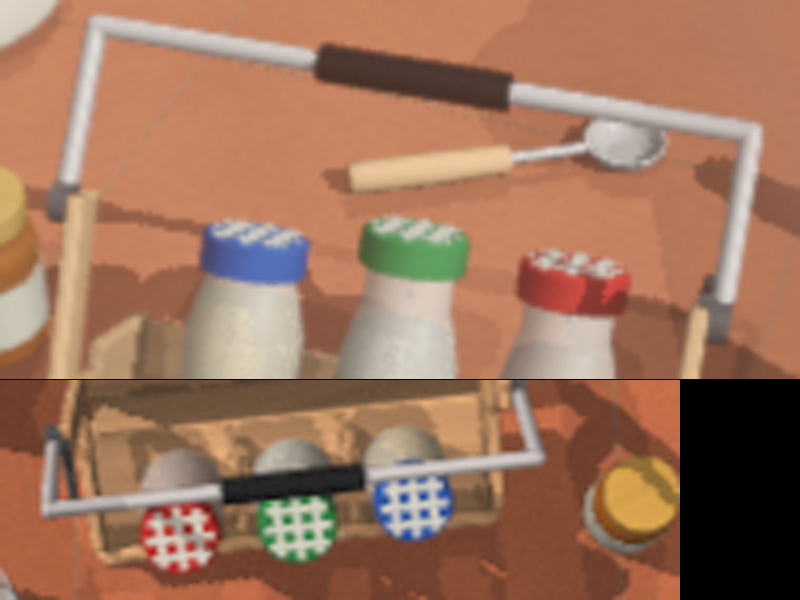

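```bash
cat > fit.py <<'E'
from h import *
import pickle
from scipy.optimize import least_squares
S=pickle.load(open("scene0.pkl","rb"));T=pickle.load(open("top0.pkl","rb"))
s=lambda x,y:[215+x/4.2105-.4,220+y/4.2105-.4]; t=lambda x,y:[255+x/4-.4,185+(y-380)/4-.4]
obs=[s(96,28),s(755,132),s(317,62),s(511,92),s(64,200),s(716,303),s(576,265),s(415,231),s(256,237)]
obt=[t(48,508),t(538,457),t(222,490),t(363,478),t(53,434),t(517,388),t(180,536),t(298,523),t(413,500)]
w=np.array([1,1,1,1,.3,.3,1,1,1])[:,None]
def pts(p):
    x,y,yaw,xh,zh,th=p[:6]; L=p[6:9]
    a=np.radians(30)-th  # below level
    b=[xh-.084*np.cos(a),zh-.084*np.sin(a)]
    P=[[b[0],-.153,b[1]],[b[0],.153,b[1]],[b[0],-.045,b[1]],[b[0],.045,b[1]],[xh,-.148,zh],[xh,.148,zh]]
    P+=[[-l*.5,yy,.033+l*.8660254] for l,yy in zip(L,(.08,0,-.08))]
    P=np.array(P); c,s_=np.cos(yaw),np.sin(yaw)
    return P@np.array([[c,-s_,0],[s_,c,0],[0,0,1]]).T+[x,y,0]
def res(p):
    P=pts(p); Pt=P[[1,0,3,2,5,4,6,7,8]]
    return np.r_[((proj(S,P)-obs)*w).ravel(),((proj(T,Pt)-obt)*w).ravel()]
r=least_squares(res,[.55,.03,0.1,.02,.17,1.4,.13,.13,.115])
if __name__=="__main__":
    np.set_printoptions(precision=4,suppress=True,linewidth=150)
    print(r.x, np.sqrt(np.mean(r.fun**2))); print(r.fun.reshape(2,-1,2)); print(pts(r.x))
    d=r.x; u=np.array([-.5,.8660254]); print("hinge along axis",u@[d[3],d[4]-.033],"perp",np.array([-.866,-.5])@[d[3],d[4]-.033])
E
python3 fit.py
```

```text
[0.6639 0.0403 0.0948 0.0134 0.1746 1.3006 0.1113 0.1139 0.0965] 0.43534432437280285
[[[-0.1068 -0.6023]
  [-1.0205 -0.0348]
  [ 0.068  -0.155 ]
  [-0.1569  0.1644]
  [ 0.3781  0.2451]
  [-0.6112  1.1071]
  [-0.2421 -0.0788]
  [-0.0928  0.0259]
  [-0.486   0.0328]]

 [[-0.2582  0.642 ]
  [-0.5435 -0.0571]
  [-0.6824  0.382 ]
  [ 0.0343 -0.576 ]
  [ 0.4248 -0.0523]
  [-0.6559 -0.3218]
  [-0.5482 -0.1668]
  [-0.4781  0.1824]
  [-0.1986  0.3788]]]
[[ 0.6321 -0.1165  0.2335]
 [ 0.6031  0.1882  0.2335]
 [ 0.6218 -0.0089  0.2335]
 [ 0.6133  0.0807  0.2335]
 [ 0.6912 -0.1058  0.1746]
 [ 0.6632  0.1889  0.1746]
 [ 0.6009  0.1146  0.1294]
 [ 0.6072  0.0349  0.1316]
 [ 0.6234 -0.044   0.1166]]
hinge along axis 0.11590605067627595 perp -0.08240818720815786
```

```bash
cat >> h.py <<'E'
from scipy.spatial.transform import Rotation as Ro
yaw=.0948
Z=Ro.from_euler("z",yaw)
u=Z.apply([-.5,0,.8660254]); p=Z.apply([-.8660254,0,-.5]); yr=Z.apply([0,1,0])
def orient(kind,extra=0):  # tool z=-u ; kind 'y': closing line along rack y; 'x': in xz plane
    z=-u
    y={'y':yr,'y-':-yr,'x':p,'x-':-p}[kind]
    return Ro.from_matrix(np.array([np.cross(y,z),y,z]).T)
def rel(Rt,st=None,pos=None):
    st=st or telemetry.state(); r=(Rt*Ro.from_rotvec(st["tool_rot"]).inv()).as_rotvec()
    print("rot/pi",np.round(r/np.pi,4),"deg",np.degrees(np.linalg.norm(r)))
    if pos is not None: print("travel",np.round((np.array(pos)-st["tool_pos"])/.6,4), np.array(pos)-st["tool_pos"])
E
python3 - <<'E'
from h import *
np.set_printoptions(precision=4,suppress=True)
red=np.array([.601,.1146,.1294]); 
for k in('y','y-','x','x-'): print(k); rel(orient(k),pos=red+.06*u+.003*p)
print(u,p,yr)
E
```

```text
y
rot/pi [-0.0297 -0.1661  0.1714] deg 43.290299080251266
travel [ 0.5812 -0.5616 -0.0844] [ 0.3487 -0.3369 -0.0506]
y-
rot/pi [ 0.2191 -0.0408 -0.8006] deg 149.58204830013577
travel [ 0.5812 -0.5616 -0.0844] [ 0.3487 -0.3369 -0.0506]
x
rot/pi [-0.1654 -0.1143  0.6572] deg 123.70496619896885
travel [ 0.5812 -0.5616 -0.0844] [ 0.3487 -0.3369 -0.0506]
x-
rot/pi [ 0.0993 -0.1436 -0.317 ] deg 65.13697846496821
travel [ 0.5812 -0.5616 -0.0844] [ 0.3487 -0.3369 -0.0506]
[-0.4978 -0.0473  0.866 ] [-0.8621 -0.082  -0.5   ] [-0.0947  0.9955  0.    ]
```

>>> jog_arm --rot '[[-0.03,-0.166,0.171],[-0.03,-0.166,0.171],[-0.03,-0.166,0.171],[-0.03,-0.166,0.171],[-0.03,-0.166,0.171]]' --travel '[[0.05,-0.05,0],[0.1,-0.1,0],[0.15,-0.15,0],[0.2,-0.2,0],[0.25,-0.25,0]]' --jaw '[1,1,1,1,1]'

```text
time: 0.52
tool_pos: [0.3683, 0.3006, 0.2313]
tool_rot: [-0.003, 2.703, 0.028]
ft_force: [0.9, 0.6, 0.0]
opening: 0.0258
gripper_force: 0.0
```

```bash
python3 - <<'E'
from h import *
np.set_printoptions(precision=4,suppress=True)
red=np.array([.601,.1146,.1294]); 
st=telemetry.state(); print(st["joint_positions"],st["tool_pos"],st["opening"])
for k in('y','y-'): print(k); rel(orient(k),st,pos=red+.06*u+.003*p)
E
```

```text
[ 0.8883 -0.0399 -0.4012  0.9061 -0.3225  0.8364] [0.3683 0.3006 0.2313] 0.025782737793643498
y
rot/pi [-0.0047 -0.0273  0.0279] deg 7.070021140307
travel [ 0.3337 -0.3152 -0.0857] [ 0.2002 -0.1891 -0.0514]
y-
rot/pi [ 0.4494  0.031  -0.8616] deg 175.00406108003125
travel [ 0.3337 -0.3152 -0.0857] [ 0.2002 -0.1891 -0.0514]
```

>>> jog_arm --rot '[[-0.005,-0.0275,0.028],[-0.005,-0.0275,0.028],[-0.005,-0.0275,0.028],[-0.005,-0.0275,0.028],[-0.005,-0.0275,0.028]]' --travel '[[0.045,-0.045,0],[0.09,-0.09,0],[0.135,-0.135,-0.01],[0.18,-0.18,-0.02],[0.225,-0.215,-0.03]]' --jaw '[1,1,1,1,1]'

```text
time: 0.93
tool_pos: [0.5027, 0.1703, 0.213]
tool_rot: [-0.116, 2.619, 0.033]
ft_force: [0.5, 1.4, -0.3]
opening: -0.0002
gripper_force: 0.0
```

>>> jog_arm --rot '[[0,0,0],[0,0,0],[0,0,0],[0,0,0],[0,0,0]]' --travel '[[0.036,-0.033,-0.018],[0.072,-0.066,-0.036],[0.109,-0.1,-0.056],[0.109,-0.1,-0.056],[0.109,-0.1,-0.056]]' --jaw '[1,1,1,1,1]'

```text
time: 1.35
tool_pos: [0.5675, 0.1109, 0.1778]
tool_rot: [-0.114, 2.623, 0.032]
ft_force: [-0.5, -0.0, 0.6]
opening: -0.0001
gripper_force: 0.0
```

```bash
python3 - <<'E'
from h import *
np.set_printoptions(precision=4,suppress=True)
red=np.array([.601,.1146,.1294]); 
st=telemetry.state(); print(st["joint_positions"],st["tool_pos"],st["opening"],st["ft_force"],st["ft_force"]@u)
rel(orient('y'),st,pos=red+.02*u+.003*p)
a,b=imaging.capture("scene"),imaging.capture("top")
A=cv2.resize(a["color"][170:350,180:420],(800,600),interpolation=3)[...,::-1]; B=cv2.resize(b["color"][150:260,230:430],(800,440),interpolation=3)[...,::-1]
o=np.zeros((600,800,3),np.uint8);o[:,:400]=cv2.resize(A,(400,300),interpolation=3).repeat(1,0)[0:1]*0 
o[:300,:400]=cv2.resize(A,(400,300)); o[300:520,:400]=cv2.resize(B,(400,220)); o[:,400:]=cv2.resize(a["color"][150:360,220:360],(400,600),interpolation=3)[...,::-1]
cv2.imwrite("pics/c2.png",o)
E
```

```text
[ 0.2289  0.0898 -0.4728  0.4957 -0.0686  0.1244] [0.5675 0.1109 0.1778] -8.389865847693196e-05 [-0.4656 -0.0277  0.6436] 0.7904428882243293
rot/pi [-0.0003 -0.0022  0.0025] deg 0.6058799419294563
travel [ 0.035   0.0042 -0.0543] [ 0.021   0.0025 -0.0326]
```

View pics/c2.png

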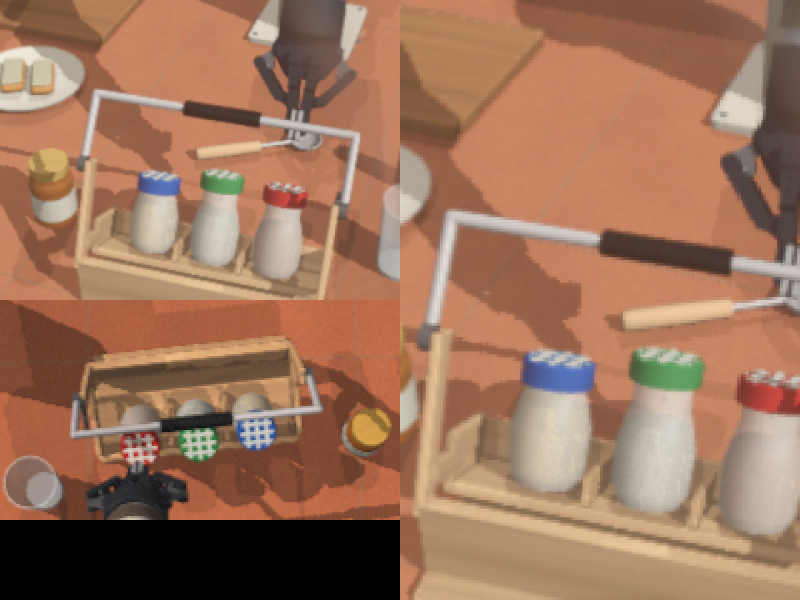

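The picture shows the shut fingers (tip near (297,135) in the left scene crop) in line with the red lid and clear of the bar. I'll descend to about 18 mm above it.

>>> jog_arm --rot '[[0,0,0.001],[0,-0.001,0.002],[0,-0.002,0.0025],[0,-0.002,0.0025],[0,-0.002,0.0025]]' --travel '[[0.01,0.001,-0.016],[0.02,0.002,-0.032],[0.03,0.003,-0.046],[0.035,0.004,-0.054],[0.035,0.004,-0.054]]' --jaw '[1,1,1,1,1]'

```text
time: 1.87
tool_pos: [0.588, 0.1161, 0.1465]
tool_rot: [-0.13, 2.614, 0.037]
ft_force: [0.1, 0.1, 1.1]
opening: -0.0
gripper_force: 0.0
```

>>> jog_arm --rot '[[0,0,0],[0,0,0],[0,0,0],[0,0,0],[0,0,0]]' --travel '[[0.0021,0.0002,-0.0036],[0.0042,0.0004,-0.0072],[0.0062,0.0006,-0.0108],[0.0083,0.0008,-0.0144],[0.0104,0.001,-0.018]]' --jaw '[1,1,1,1,1]'

```text
time: 2.28
tool_pos: [0.5952, 0.1157, 0.1367]
tool_rot: [-0.128, 2.612, 0.036]
ft_force: [0.2, -0.1, 0.3]
opening: -0.0004
gripper_force: 0.0
```

>>> jog_arm --rot '[[0,0,0],[0,0,0],[0,0,0],[0,0,0],[0,0,0]]' --travel '[[0.0008,0.0001,-0.0014],[0.0017,0.0002,-0.0029],[0.0025,0.0002,-0.0043],[0.0033,0.0003,-0.0058],[0.0042,0.0004,-0.0072]]' --jaw '[1,1,1,1,1]'

```text
time: 2.7
tool_pos: [0.5976, 0.1158, 0.1321]
tool_rot: [-0.127, 2.612, 0.036]
ft_force: [-0.2, 0.4, -0.3]
opening: -0.0002
gripper_force: 0.0
```

>>> jog_arm --rot '[[0,0,0],[0,0,0],[0,0,0],[0,0,0],[0,0,0]]' --travel '[[0.0008,0.0001,-0.0014],[0.0017,0.0002,-0.0029],[0.0025,0.0002,-0.0043],[0.0033,0.0003,-0.0058],[0.0042,0.0004,-0.0072]]' --jaw '[1,1,1,1,1]'

```text
time: 3.12
tool_pos: [0.6001, 0.1161, 0.1277]
tool_rot: [-0.128, 2.612, 0.036]
ft_force: [1.0, -0.8, -0.4]
opening: 0.0001
gripper_force: 0.0
```

>>> jog_arm --rot '[[0,0,0],[0,0,0],[0,0,0],[0,0,0],[0,0,0]]' --travel '[[0.0008,0.0001,-0.0014],[0.0017,0.0002,-0.0029],[0.0025,0.0002,-0.0043],[0.0025,0.0002,-0.0043],[0.0025,0.0002,-0.0043]]' --jaw '[1,1,1,1,1]'

```text
time: 3.53
tool_pos: [0.6015, 0.1163, 0.1253]
tool_rot: [-0.128, 2.612, 0.036]
ft_force: [-2.9, -1.0, 1.7]
opening: 0.0002
gripper_force: 1.4
```

>>> jog_arm --rot '[[0,0,0],[0,0,0],[0,0,0],[0,0,0],[0,0,0]]' --travel '[[0.0008,0.0001,-0.0014],[0.0017,0.0002,-0.0029],[0.0025,0.0002,-0.0043],[0.0025,0.0002,-0.0043],[0.0025,0.0002,-0.0043]]' --jaw '[1,1,1,1,1]'

```text
time: 3.95
tool_pos: [0.6033, 0.1164, 0.1226]
tool_rot: [-0.128, 2.612, 0.036]
ft_force: [-0.5, 0.3, -0.6]
opening: -0.0001
gripper_force: 0.0
```

>>> jog_arm --rot '[[0,0,0],[0,0,0],[0,0,0],[0,0,0],[0,0,0]]' --travel '[[0.0008,0.0001,-0.0014],[0.0017,0.0002,-0.0029],[0.0017,0.0002,-0.0029],[0.0017,0.0002,-0.0029],[0.0017,0.0002,-0.0029]]' --jaw '[1,1,1,1,1]'

```text
time: 4.37
tool_pos: [0.6041, 0.1165, 0.1208]
tool_rot: [-0.128, 2.613, 0.036]
ft_force: [-0.7, -0.3, 0.3]
opening: -0.0
gripper_force: 0.0
```

>>> jog_arm --rot '[[0,0,0],[0,0,0],[0,0,0],[0,0,0],[0,0,0]]' --travel '[[0.0008,0.0001,-0.0014],[0.0017,0.0002,-0.0029],[0.0017,0.0002,-0.0029],[0.0017,0.0002,-0.0029],[0.0017,0.0002,-0.0029]]' --jaw '[1,1,1,1,1]'

```text
time: 4.78
tool_pos: [0.6051, 0.1166, 0.1191]
tool_rot: [-0.128, 2.613, 0.036]
ft_force: [1.0, 0.6, 0.6]
opening: 0.0001
gripper_force: 0.0
```

```bash
python3 - <<'E'
from h import *
np.set_printoptions(precision=4,suppress=True)
st=telemetry.state(); P=st["tool_pos"]-np.array([.6639,.0403,.033]); print(P@u,P@p,P@yr,st["ft_force"]@u,st["ft_force"])
a=imaging.capture("scene"); 
f=proj(a,st["tool_pos"])[0]; print(f)
x,y=int(f[0]),int(f[1])
cv2.imwrite("pics/c3.png",cv2.resize(a["color"][y-45:y+45,x-60:x+60],(800,600),interpolation=3)[...,::-1])
E
```

```text
0.10027016537488863 0.0013960241449675337 0.08153731804768426 0.03353995282599758 [0.9942 0.5939 0.6426]
[351.1952 287.7094]
```

View pics/c3.png

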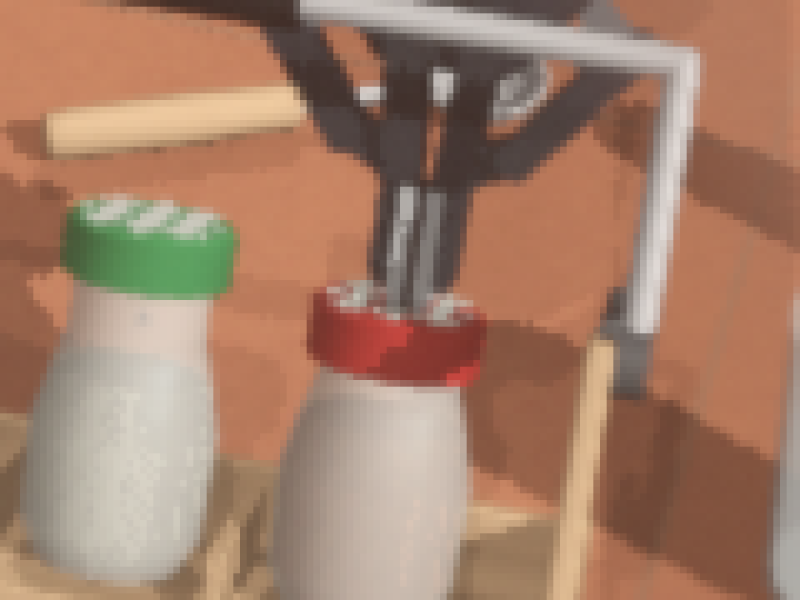

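The red lid has snapped down and now sits just below the fingertips (tip ~(405,310), lid top around it). I'll go on to the seal in small steps.

>>> jog_arm --rot '[[0,0,0],[0,0,0],[0,0,0],[0,0,0],[0,0,0]]' --travel '[[0.0004,0,-0.0007],[0.0008,0.0001,-0.0014],[0.0012,0.0001,-0.0022],[0.0012,0.0001,-0.0022],[0.0012,0.0001,-0.0022]]' --jaw '[1,1,1,1,1]'

```text
time: 5.25
tool_pos: [0.6056, 0.1166, 0.1185]
tool_rot: [-0.128, 2.612, 0.036]
ft_force: [-5.1, -1.4, 6.1]
opening: -0.0003
gripper_force: 3.9
```

>>> jog_arm --rot '[[0,0,0],[0,0,0],[0,0,0],[0,0,0],[0,0,0]]' --travel '[[0.0004,0,-0.0007],[0.0008,0.0001,-0.0014],[0.0012,0.0001,-0.0022],[0.0012,0.0001,-0.0022],[0.0012,0.0001,-0.0022]]' --jaw '[1,1,1,1,1]'

```text
time: 5.67
tool_pos: [0.6059, 0.1167, 0.118]
tool_rot: [-0.128, 2.612, 0.036]
ft_force: [-12.2, -2.4, 13.9]
opening: 0.0002
gripper_force: 9.0
```

>>> jog_arm --rot '[[0,0,0],[0,0,0],[0,0,0],[0,0,0],[0,0,0]]' --travel '[[0.00025,0,-0.0004],[0.00025,0,-0.0004],[0.00025,0,-0.0004],[0.00025,0,-0.0004],[0.00025,0,-0.0004]]' --jaw '[1,1,1,1,1]'

```text
time: 6.08
tool_pos: [0.606, 0.1167, 0.1179]
tool_rot: [-0.128, 2.612, 0.036]
ft_force: [-13.4, -1.3, 14.4]
opening: 0.0
gripper_force: 10.0
```

>>> jog_arm --rot '[[0,0,0],[0,0,0],[0,0,0],[0,0,0],[0,0,0]]' --travel '[[0,0,0],[0,0,0],[0,0,0],[0,0,0],[0,0,0]]' --jaw '[1,1,1,1,1]'

```text
time: 6.5
tool_pos: [0.606, 0.1167, 0.1179]
tool_rot: [-0.128, 2.612, 0.036]
ft_force: [-14.1, -1.4, 14.5]
opening: 0.0001
gripper_force: 10.0
```

>>> jog_arm --rot '[[0,0,0],[0,0,0],[0,0,0],[0,0,0],[0,0,0]]' --travel '[[0,0,0],[0,0,0],[0,0,0],[0,0,0],[0,0,0]]' --jaw '[1,1,1,1,1]'

```text
time: 6.92
tool_pos: [0.606, 0.1167, 0.1179]
tool_rot: [-0.128, 2.612, 0.036]
ft_force: [-12.1, -2.4, 15.4]
opening: -0.0001
gripper_force: 10.0
```

>>> jog_arm --rot '[[0,0,0],[0,0,0],[0,0,0],[0,0,0],[0,0,0]]' --travel '[[0,0,0],[0,0,0],[0,0,0],[0,0,0],[0,0,0]]' --jaw '[1,1,1,1,1]'

```text
time: 7.33
tool_pos: [0.606, 0.1167, 0.1179]
tool_rot: [-0.128, 2.612, 0.036]
ft_force: [-13.1, -1.8, 16.5]
opening: 0.0003
gripper_force: 10.0
```

>>> jog_arm --rot '[[0,0,0],[0,0,0],[0,0,0],[0,0,0],[0,0,0]]' --travel '[[0,0,0],[0,0,0],[0,0,0],[-0.0166,-0.0016,0.0288],[-0.0332,-0.0032,0.0577]]' --jaw '[1,1,1,1,1]'

```text
time: 7.75
tool_pos: [0.5858, 0.1146, 0.1502]
tool_rot: [-0.128, 2.615, 0.036]
ft_force: [0.6, 0.2, -0.1]
opening: -0.0001
gripper_force: 0.0
```

>>> jog_arm --rot '[[0,0,0],[0,0,0],[0,0,0],[0,0,0],[0,0,0]]' --travel '[[0.005,-0.05,0],[0.0095,-0.1,0],[0.0127,-0.1344,0],[0.0127,-0.1344,0],[0.0127,-0.1344,0]]' --jaw '[1,1,1,1,1]'

```text
time: 8.17
tool_pos: [0.5945, 0.0331, 0.151]
tool_rot: [-0.125, 2.612, 0.036]
ft_force: [0.0, -0.3, -1.0]
opening: -0.0001
gripper_force: 0.0
```

```bash
python3 - <<'E'
from h import *
np.set_printoptions(precision=4,suppress=True)
st=telemetry.state(); P=st["tool_pos"]-np.array([.6639,.0403,.033]); print(P@u,P@p,P@yr,st["ft_force"]@u,st["ft_force"],st["joint_positions"])
a,b=imaging.capture("scene"),imaging.capture("top"); 
o=np.zeros((600,800,3),np.uint8);o[:380]=cv2.resize(a["color"][220:310,215:405],(800,380),interpolation=3)[...,::-1]
o[380:,:680]=cv2.resize(b["color"][185:240,255:425],(680,220),interpolation=3)[...,::-1]
cv2.imwrite("pics/c4.png",o)
E
```

```text
0.13706053904641693 0.0014569970851169706 -0.0005581502836763253 -0.8766943050198471 [ 0.027  -0.2645 -1.0113] [ 0.0409  0.1495 -0.491   0.4044  0.0289 -0.0466]
```

View pics/c4.png

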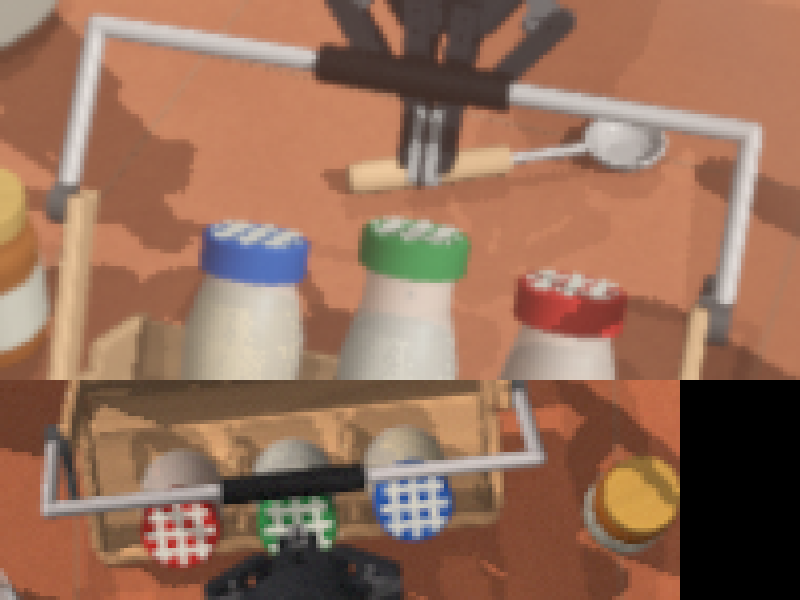

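The red lid has dropped by about 5 px and stays home. The bar hasn't moved, and the fingers at (428,170) are over green.

>>> jog_arm --rot '[[0,0,0],[0,0,0],[0,0,0],[0,0,0],[0,0,0]]' --travel '[[0.0025,0.0002,-0.0043],[0.005,0.0005,-0.0087],[0.0075,0.0007,-0.013],[0.01,0.001,-0.0174],[0.0125,0.0012,-0.0217]]' --jaw '[1,1,1,1,1]'

```text
time: 8.68
tool_pos: [0.6019, 0.0354, 0.1374]
tool_rot: [-0.129, 2.613, 0.036]
ft_force: [0.2, 0.5, -0.2]
opening: -0.0
gripper_force: 0.0
```

>>> jog_arm --rot '[[0,0,0],[0,0,0],[0,0,0],[0,0,0],[0,0,0]]' --travel '[[0.0008,0.0001,-0.0014],[0.0017,0.0002,-0.0029],[0.0025,0.0002,-0.0043],[0.0033,0.0003,-0.0058],[0.0042,0.0004,-0.0072]]' --jaw '[1,1,1,1,1]'

```text
time: 9.1
tool_pos: [0.6045, 0.0351, 0.1336]
tool_rot: [-0.127, 2.612, 0.036]
ft_force: [0.5, 0.0, 0.3]
opening: -0.0003
gripper_force: 0.0
```

>>> jog_arm --rot '[[0,0,0],[0,0,0],[0,0,0],[0,0,0],[0,0,0]]' --travel '[[0.0008,0.0001,-0.0014],[0.0017,0.0002,-0.0029],[0.0025,0.0002,-0.0043],[0.0033,0.0003,-0.0058],[0.0042,0.0004,-0.0072]]' --jaw '[1,1,1,1,1]'

```text
time: 9.52
tool_pos: [0.607, 0.0353, 0.1293]
tool_rot: [-0.127, 2.612, 0.036]
ft_force: [0.0, 0.5, 0.5]
opening: 0.0001
gripper_force: 0.5
```

>>> jog_arm --rot '[[0,0,0],[0,0,0],[0,0,0],[0,0,0],[0,0,0]]' --travel '[[0.0008,0.0001,-0.0014],[0.0017,0.0002,-0.0029],[0.0025,0.0002,-0.0043],[0.0025,0.0002,-0.0043],[0.0025,0.0002,-0.0043]]' --jaw '[1,1,1,1,1]'

```text
time: 9.93
tool_pos: [0.6085, 0.0355, 0.1266]
tool_rot: [-0.128, 2.612, 0.036]
ft_force: [-0.1, 0.5, -0.1]
opening: 0.0002
gripper_force: 0.0
```

>>> jog_arm --rot '[[0,0,0],[0,0,0],[0,0,0],[0,0,0],[0,0,0]]' --travel '[[0.0008,0.0001,-0.0014],[0.0017,0.0002,-0.0029],[0.0017,0.0002,-0.0029],[0.0017,0.0002,-0.0029],[0.0017,0.0002,-0.0029]]' --jaw '[1,1,1,1,1]'

```text
time: 10.35
tool_pos: [0.6096, 0.0356, 0.1249]
tool_rot: [-0.128, 2.612, 0.036]
ft_force: [-0.3, -0.4, -0.1]
opening: -0.0
gripper_force: 0.0
```

>>> jog_arm --rot '[[0,0,0],[0,0,0],[0,0,0],[0,0,0],[0,0,0]]' --travel '[[0.0008,0.0001,-0.0014],[0.0017,0.0002,-0.0029],[0.0017,0.0002,-0.0029],[0.0017,0.0002,-0.0029],[0.0017,0.0002,-0.0029]]' --jaw '[1,1,1,1,1]'

```text
time: 10.77
tool_pos: [0.6105, 0.0357, 0.1232]
tool_rot: [-0.128, 2.613, 0.036]
ft_force: [0.1, 0.0, 0.4]
opening: -0.0001
gripper_force: 0.0
```

>>> jog_arm --rot '[[0,0,0],[0,0,0],[0,0,0],[0,0,0],[0,0,0]]' --travel '[[0.0004,0,-0.0007],[0.0008,0.0001,-0.0014],[0.0012,0.0001,-0.0022],[0.0012,0.0001,-0.0022],[0.0012,0.0001,-0.0022]]' --jaw '[1,1,1,1,1]'

```text
time: 11.18
tool_pos: [0.6113, 0.0358, 0.1219]
tool_rot: [-0.128, 2.612, 0.036]
ft_force: [0.2, -0.2, -0.0]
opening: -0.0005
gripper_force: 0.0
```

>>> jog_arm --rot '[[0,0,0],[0,0,0],[0,0,0],[0,0,0],[0,0,0]]' --travel '[[0.0004,0,-0.0007],[0.0008,0.0001,-0.0014],[0.0012,0.0001,-0.0022],[0.0012,0.0001,-0.0022],[0.0012,0.0001,-0.0022]]' --jaw '[1,1,1,1,1]'

```text
time: 11.6
tool_pos: [0.6119, 0.0358, 0.1204]
tool_rot: [-0.128, 2.613, 0.036]
ft_force: [0.0, 0.4, -0.1]
opening: -0.0
gripper_force: 0.0
```

>>> jog_arm --rot '[[0,0,0],[0,0,0],[0,0,0],[0,0,0],[0,0,0]]' --travel '[[0.0004,0,-0.0007],[0.0008,0.0001,-0.0014],[0.0012,0.0001,-0.0022],[0.0012,0.0001,-0.0022],[0.0012,0.0001,-0.0022]]' --jaw '[1,1,1,1,1]'

```text
time: 12.02
tool_pos: [0.6126, 0.0359, 0.1192]
tool_rot: [-0.128, 2.612, 0.036]
ft_force: [-0.6, -0.8, -0.9]
opening: -0.0002
gripper_force: 0.0
```

>>> jog_arm --rot '[[0,0,0],[0,0,0],[0,0,0],[0,0,0],[0,0,0]]' --travel '[[0.0004,0,-0.0007],[0.0008,0.0001,-0.0014],[0.0012,0.0001,-0.0022],[0.0012,0.0001,-0.0022],[0.0012,0.0001,-0.0022]]' --jaw '[1,1,1,1,1]'

```text
time: 12.43
tool_pos: [0.6134, 0.036, 0.118]
tool_rot: [-0.128, 2.612, 0.036]
ft_force: [-0.6, 0.4, -0.4]
opening: -0.0002
gripper_force: 0.1
```

Still free at axial ≈ 0.099. Continuing.

>>> jog_arm --rot '[[0,0,0],[0,0,0],[0,0,0],[0,0,0],[0,0,0]]' --travel '[[0.0004,0,-0.0007],[0.0008,0.0001,-0.0014],[0.0012,0.0001,-0.0022],[0.0012,0.0001,-0.0022],[0.0012,0.0001,-0.0022]]' --jaw '[1,1,1,1,1]'

```text
time: 12.85
tool_pos: [0.6139, 0.036, 0.1172]
tool_rot: [-0.128, 2.612, 0.036]
ft_force: [-5.2, -0.7, 6.3]
opening: 0.0001
gripper_force: 4.1
```

>>> jog_arm --rot '[[0,0,0],[0,0,0],[0,0,0],[0,0,0],[0,0,0]]' --travel '[[0.0004,0,-0.0007],[0.0008,0.0001,-0.0014],[0.0012,0.0001,-0.0022],[0.0012,0.0001,-0.0022],[0.0012,0.0001,-0.0022]]' --jaw '[1,1,1,1,1]'

```text
time: 13.27
tool_pos: [0.6142, 0.036, 0.1168]
tool_rot: [-0.128, 2.612, 0.036]
ft_force: [-12.8, 0.3, 13.9]
opening: 0.0002
gripper_force: 9.2
```

>>> jog_arm --rot '[[0,0,0],[0,0,0],[0,0,0],[0,0,0],[0,0,0]]' --travel '[[0.00025,0,-0.0004],[0.00025,0,-0.0004],[0.00025,0,-0.0004],[0.00025,0,-0.0004],[0.00025,0,-0.0004]]' --jaw '[1,1,1,1,1]'

```text
time: 13.68
tool_pos: [0.6143, 0.036, 0.1167]
tool_rot: [-0.128, 2.612, 0.036]
ft_force: [-13.6, -0.7, 15.3]
opening: -0.0003
gripper_force: 10.3
```

>>> jog_arm --rot '[[0,0,0],[0,0,0],[0,0,0],[0,0,0],[0,0,0]]' --travel '[[0,0,0],[0,0,0],[0,0,0],[0,0,0],[0,0,0]]' --jaw '[1,1,1,1,1]'

```text
time: 14.1
tool_pos: [0.6143, 0.036, 0.1167]
tool_rot: [-0.128, 2.611, 0.036]
ft_force: [-13.8, -1.6, 15.9]
opening: -0.0001
gripper_force: 10.3
```

>>> jog_arm --rot '[[0,0,0],[0,0,0],[0,0,0],[0,0,0],[0,0,0]]' --travel '[[0,0,0],[0,0,0],[0,0,0],[0,0,0],[0,0,0]]' --jaw '[1,1,1,1,1]'

```text
time: 14.52
tool_pos: [0.6143, 0.0361, 0.1167]
tool_rot: [-0.128, 2.611, 0.036]
ft_force: [-13.2, -0.9, 16.1]
opening: 0.0003
gripper_force: 10.3
```

>>> jog_arm --rot '[[0,0,0],[0,0,0],[0,0,0],[0,0,0],[0,0,0]]' --travel '[[0,0,0],[0,0,0],[0,0,0],[0,0,0],[0,0,0]]' --jaw '[1,1,1,1,1]'

```text
time: 14.93
tool_pos: [0.6143, 0.036, 0.1167]
tool_rot: [-0.128, 2.611, 0.036]
ft_force: [-13.4, -1.2, 16.1]
opening: 0.0
gripper_force: 10.3
```

>>> jog_arm --rot '[[0,0,0],[0,0,0],[0,0,0],[0,0,0],[0,0,0]]' --travel '[[0,0,0],[0,0,0],[0,0,0],[-0.0166,-0.0016,0.0288],[-0.0332,-0.0032,0.0577]]' --jaw '[1,1,1,1,1]'

```text
time: 15.35
tool_pos: [0.594, 0.0341, 0.1489]
tool_rot: [-0.128, 2.615, 0.036]
ft_force: [-0.2, -0.6, 0.5]
opening: 0.0
gripper_force: 0.0
```

>>> jog_arm --rot '[[0,0,0],[0,0,0],[0,0,0],[0,0,0],[0,0,0]]' --travel '[[-0.025,-0.0024,0.0433],[-0.05,-0.0047,0.0866],[-0.07,-0.0066,0.122],[-0.0913,-0.0087,0.1588],[-0.0913,-0.0087,0.1588]]' --jaw '[1,1,1,1,1]'

```text
time: 15.77
tool_pos: [0.5414, 0.0289, 0.2508]
tool_rot: [-0.127, 2.604, 0.036]
ft_force: [1.3, -0.4, 1.2]
opening: -0.0001
gripper_force: 0.0
```

```bash
python3 - <<'E'
from h import *
np.set_printoptions(precision=4,suppress=True)
st=telemetry.state(); P=st["tool_pos"]-np.array([.6639,.0403,.033]); print(P@u,P@p,P@yr,st["ft_force"]@u,st["joint_positions"])
a,b=imaging.capture("scene"),imaging.capture("top"); 
o=np.zeros((600,800,3),np.uint8);o[:380]=cv2.resize(a["color"][220:310,215:405],(800,380),interpolation=3)[...,::-1]
o[380:,:680]=cv2.resize(b["color"][185:240,255:425],(680,220),interpolation=3)[...,::-1]
cv2.imwrite("pics/c5.png",o)
E
```

```text
0.2500967614251575 -0.002359944254732793 0.00025312728034753427 0.39930560964506717 [ 0.0351 -0.0649 -0.4345  0.6667  0.0326 -0.0537]
```

View pics/c5.png

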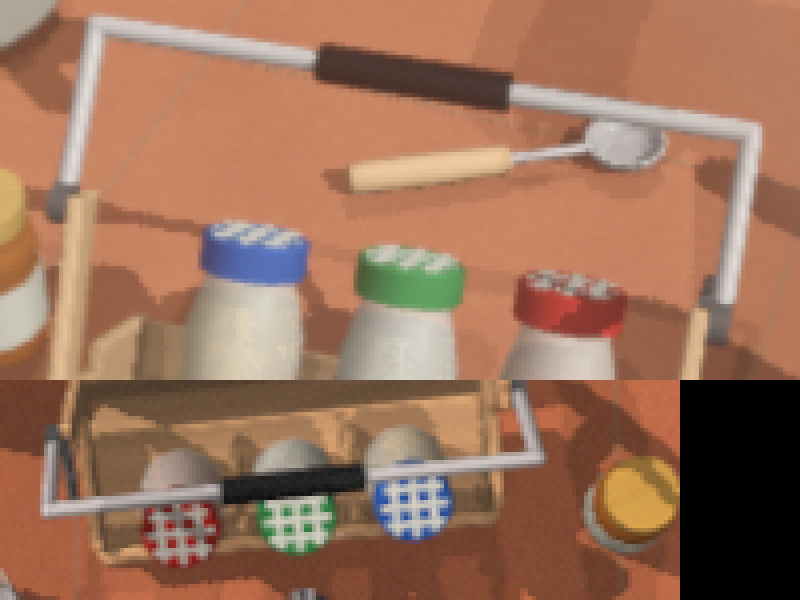

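Both lids are home (green at (410,275), red at (570,300)) and the bar is still open, sleeve at (414,77). Next I'll turn the gripper and open it to cage the sleeve.

>>> jog_arm --rot '[[0.0166,0.0016,-0.0289],[0.0332,0.0032,-0.0577],[0.0498,0.0047,-0.0866],[0.0664,0.0063,-0.1155],[0.083,0.0079,-0.1443]]' --travel '[[0,0,0],[0,0,0],[0,0,0],[0,0,0],[0,0,0]]' --jaw '[-0.4,-0.4,-0.4,-0.4,-0.4]'

```text
time: 16.28
tool_pos: [0.5397, 0.029, 0.2424]
tool_rot: [0.564, 2.574, 0.217]
ft_force: [-0.4, -0.2, -0.5]
opening: 0.0592
gripper_force: 0.0
```

>>> jog_arm --rot '[[0.0166,0.0016,-0.0289],[0.0332,0.0032,-0.0577],[0.0498,0.0047,-0.0866],[0.0664,0.0063,-0.1155],[0.083,0.0079,-0.1443]]' --travel '[[0,0,0],[0,0,0],[0,0,0],[0,0,0],[0,0,0]]' --jaw '[-0.4,-0.4,-0.4,-0.4,-0.4]'

```text
time: 16.7
tool_pos: [0.5398, 0.029, 0.2424]
tool_rot: [1.23, 2.375, 0.387]
ft_force: [-0.3, 1.0, 0.1]
opening: 0.06
gripper_force: 0.0
```

>>> jog_arm --rot '[[0.0166,0.0016,-0.0289],[0.0332,0.0032,-0.0577],[0.0498,0.0047,-0.0866],[0.0664,0.0063,-0.1155],[0.083,0.0079,-0.1443]]' --travel '[[0.017,0.0016,0.01],[0.034,0.0032,0.02],[0.051,0.0048,0.03],[0.068,0.0064,0.04],[0.084,0.008,0.049]]' --jaw '[-0.4,-0.4,-0.4,-0.4,-0.4]'

```text
time: 17.12
tool_pos: [0.5909, 0.0338, 0.272]
tool_rot: [1.846, 2.022, 0.54]
ft_force: [0.0, -0.4, -0.5]
opening: 0.0596
gripper_force: 0.0
```

```bash
python3 - <<'E'
from h import *
np.set_printoptions(precision=4,suppress=True)
F=np.array([.6639,.0403,.033])
st=telemetry.state(); P=st["tool_pos"]-F; print(P@u,P@p,P@yr,st["opening"],st["joint_positions"])
def bar(th,dx=.022): return F+(.1155+.084*np.sin(th)-dx)*u+(-.083+.084*np.cos(th))*p
rel(orient('x-'),st,bar(1.32)); 
for th in(1.32,1.15,1,.85,.7,.55,.45): print(th,np.round((bar(th)-bar(1.32))/.6,4))
E
```

```text
0.2435695624296331 -0.05604022295099871 0.00044194536456636566 0.05956436751969081 [ 0.0459  0.0292 -0.2788  0.7404  0.022   1.5314]
rot/pi [ 0.0002 -0.0002  0.0012] deg 0.22628637806793805
travel [ 0.0658  0.0055 -0.0941] [ 0.0395  0.0033 -0.0564]
1.32 [0. 0. 0.]
1.15 [-0.0155 -0.0015 -0.018 ]
1 [-0.0264 -0.0025 -0.0359]
0.85 [-0.0346 -0.0033 -0.0552]
0.7 [-0.0397 -0.0038 -0.0755]
0.55 [-0.0419 -0.004  -0.0964]
0.45 [-0.0415 -0.0039 -0.1104]
```

>>> jog_arm --rot '[[0,0,0.001],[0,0,0.001],[0,0,0.001],[0,0,0.001],[0,0,0.001]]' --travel '[[0.014,0.0011,-0.019],[0.028,0.0022,-0.038],[0.042,0.0034,-0.057],[0.054,0.0045,-0.076],[0.066,0.0055,-0.094]]' --jaw '[-0.4,-0.4,-0.4,-0.4,-0.4]'

```text
time: 17.53
tool_pos: [0.6299, 0.0371, 0.2143]
tool_rot: [1.838, 2.03, 0.539]
ft_force: [0.6, 0.2, -0.0]
opening: 0.0597
gripper_force: 0.0
```

>>> jog_arm --rot '[[0,0,0],[0,0,0],[0,0,0],[0,0,0],[0,0,0]]' --travel '[[0,0,0],[0,0,0],[0,0,0],[0,0,0],[0,0,0]]' --jaw '[0.35,0.35,0.35,0.35,0.35]'

```text
time: 17.95
tool_pos: [0.6305, 0.0371, 0.2189]
tool_rot: [1.834, 2.026, 0.544]
ft_force: [-0.0, -1.0, -0.5]
opening: 0.0277
gripper_force: 0.0
```

```bash
python3 - <<'E'
from h import *
np.set_printoptions(precision=4,suppress=True)
F=np.array([.6639,.0403,.033])
st=telemetry.state(); P=st["tool_pos"]-F; print(P@u,P@p,P@yr,st["opening"],st["ft_force"],st["gripper_force"])
a=imaging.capture("scene"); 
cv2.imwrite("pics/c6.png",cv2.resize(a["color"][210:330,215:405],(760,480),interpolation=3)[...,::-1])
E
```

```text
0.17775565574117172 -0.06383217681767529 -6.678119908185526e-05 0.02773631492750585 [-0.0361 -0.9701 -0.4981] 0.0
```

View pics/c6.png

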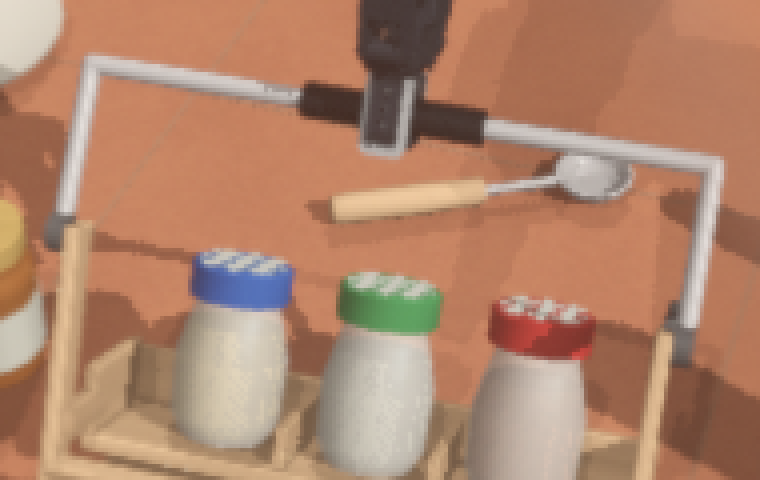

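The sleeve is caged: the far finger is at (385,115) behind the bar. Now I swing it down along its arc.

>>> jog_arm --rot '[[0,0,0],[0,0,0],[0,0,0],[0,0,0],[0,0,0]]' --travel '[[-0.008,-0.0008,-0.009],[-0.0155,-0.0015,-0.018],[-0.021,-0.002,-0.027],[-0.0264,-0.0025,-0.0359],[-0.0305,-0.0029,-0.0455]]' --jaw '[0.35,0.35,0.35,0.35,0.35]'

```text
time: 18.42
tool_pos: [0.6113, 0.0352, 0.1901]
tool_rot: [1.835, 2.027, 0.543]
ft_force: [-0.3, -0.0, 1.3]
opening: 0.0276
gripper_force: 0.3
```

>>> jog_arm --rot '[[0,0,0],[0,0,0],[0,0,0],[0,0,0],[0,0,0]]' --travel '[[-0.004,-0.0004,-0.0097],[-0.007,-0.0007,-0.0195],[-0.0092,-0.0009,-0.03],[-0.0105,-0.001,-0.041],[-0.0114,-0.0011,-0.051]]' --jaw '[0.35,0.35,0.35,0.35,0.35]'

```text
time: 18.83
tool_pos: [0.6049, 0.0346, 0.1592]
tool_rot: [1.835, 2.028, 0.543]
ft_force: [0.7, -0.3, -0.4]
opening: 0.0274
gripper_force: 0.3
```

>>> jog_arm --rot '[[0,0,0],[0,0,0],[0,0,0],[0,0,0],[0,0,0]]' --travel '[[-0.002,-0.0002,-0.004],[-0.004,-0.0004,-0.008],[-0.006,-0.0006,-0.012],[-0.006,-0.0006,-0.012],[-0.006,-0.0006,-0.012]]' --jaw '[0.35,0.35,0.35,0.35,0.35]'

```text
time: 19.25
tool_pos: [0.6015, 0.0343, 0.1529]
tool_rot: [1.835, 2.027, 0.543]
ft_force: [1.6, 0.5, 0.1]
opening: 0.028
gripper_force: 0.6
```

```bash
python3 - <<'E'
from h import *
np.set_printoptions(precision=4,suppress=True)
F=np.array([.6639,.0403,.033])
st=telemetry.state(); P=st["tool_pos"]-F; print(P@u,P@p,P@yr,st["opening"],st["ft_force"],st["gripper_force"])
a=imaging.capture("scene"); 
cv2.imwrite("pics/c7.png",cv2.resize(a["color"][210:330,215:405],(760,480),interpolation=3)[...,::-1])
E
```

```text
0.13518934705156513 -0.005707241885699134 -0.00011805591202588498 0.0279592867758623 [1.6478 0.5253 0.0532] 0.5718760192394257
```

View pics/c7.png

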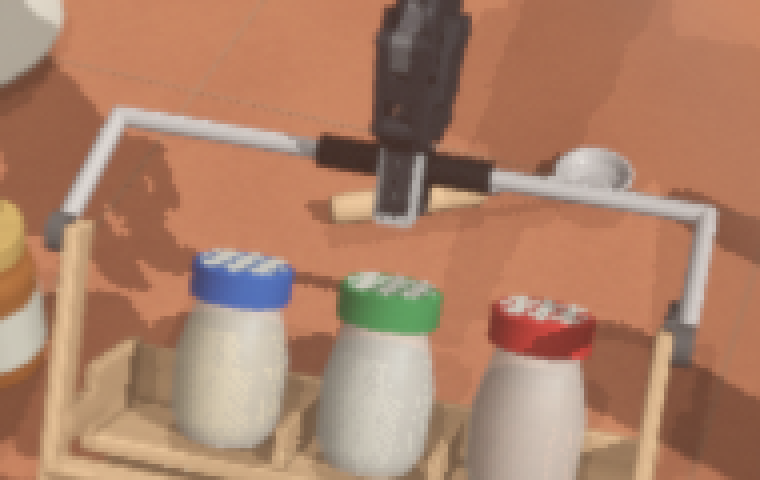

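The bar is down to roughly 0.5 rad (sleeve at (404,163)). I'll back out, shut the fingers and push from above.

>>> jog_arm --rot '[[0,0,0],[0,0,0],[0,0,0],[0,0,0],[0,0,0]]' --travel '[[0.0055,0.0005,0.0033],[-0.005,-0.0005,0.022],[-0.016,-0.0015,0.042],[-0.028,-0.0027,0.063],[-0.04,-0.0038,0.083]]' --jaw '[0.35,0.35,0.35,0.35,0.35]'

```text
time: 19.72
tool_pos: [0.5769, 0.032, 0.2031]
tool_rot: [1.836, 2.028, 0.542]
ft_force: [0.3, -0.2, 0.4]
opening: 0.0278
gripper_force: 0.0
```

>>> jog_arm --rot '[[0,0,0],[0,0,0],[0,0,0],[0,0,0],[0,0,0]]' --travel '[[0,0,0],[0,0,0],[0,0,0],[0,0,0],[0,0,0]]' --jaw '[1,1,1,1,1]'

```text
time: 20.13
tool_pos: [0.5772, 0.032, 0.2015]
tool_rot: [1.836, 2.029, 0.541]
ft_force: [0.4, -0.7, 1.0]
opening: -0.0001
gripper_force: 0.0
```

```bash
python3 - <<'E'
from h import *
np.set_printoptions(precision=4,suppress=True)
F=np.array([.6639,.0403,.033])
st=telemetry.state(); P=st["tool_pos"]-F; print(P@u,P@p,P@yr,st["opening"],st["ft_force"],st["gripper_force"])
a=imaging.capture("scene"); 
def bar(th,y=0): return F+(.1155+.084*np.sin(th))*u+(-.083+.084*np.cos(th))*p+y*yr
for th in(.3,.4,.5,.6,.7): print(th,proj(a,[bar(th,-.153),bar(th),bar(th,.153)]).ravel())
cv2.imwrite("pics/c8.png",cv2.resize(a["color"][210:330,215:405],(760,480),interpolation=3)[...,::-1])
E
```

```text
0.18946959228624258 -0.008789438377876616 -4.752602006515451e-05 -0.00013813690085650915 [ 0.4331 -0.653   1.0082] 0.0
0.3 [244.0318 250.0214 314.5646 262.1807 389.2465 274.9845]
0.4 [243.9811 246.5195 314.8119 258.6204 389.8299 271.3849]
0.5 [243.7866 243.1844 314.9648 255.2401 390.376  267.9794]
0.6 [243.4475 240.0451 315.0207 252.0695 390.8802 264.7977]
0.7 [242.964  237.1306 314.9775 249.1377 391.3379 261.8697]
```

View pics/c8.png

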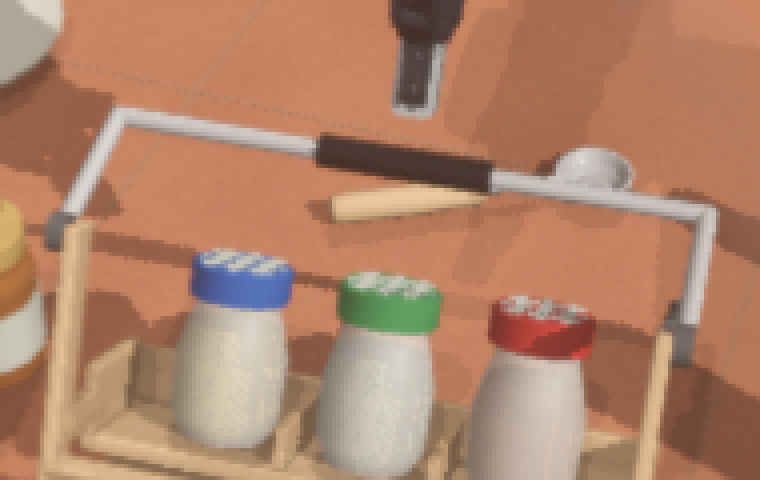

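The bar rests at about 0.65 rad (sleeve middle ~(404,163) → full-image (316,251)). I'll push from above along the arc.

>>> jog_arm --rot '[[0,0,0],[0,0,0],[0,0,0],[0,0,0],[0,0,0]]' --travel '[[0.0072,0.0007,0.0042],[0.01,0.001,-0.001],[0.0125,0.0013,-0.005],[0.015,0.0015,-0.009],[0.0172,0.0017,-0.0131]]' --jaw '[1,1,1,1,1]'

```text
time: 20.6
tool_pos: [0.5879, 0.033, 0.1943]
tool_rot: [1.835, 2.028, 0.543]
ft_force: [-0.6, 0.4, 0.4]
opening: 0.0003
gripper_force: 0.0
```

>>> jog_arm --rot '[[0,0,0],[0,0,0],[0,0,0],[0,0,0],[0,0,0]]' --travel '[[0.0002,0,-0.0056],[0.0005,0,-0.0112],[0.0009,0.0001,-0.0168],[0.0013,0.0001,-0.0224],[0.0017,0.0002,-0.028]]' --jaw '[1,1,1,1,1]'

```text
time: 21.02
tool_pos: [0.5885, 0.0331, 0.1774]
tool_rot: [1.835, 2.028, 0.543]
ft_force: [-1.7, -0.3, 0.6]
opening: 0.0002
gripper_force: 0.6
```

>>> jog_arm --rot '[[0,0,0],[0,0,0],[0,0,0],[0,0,0],[0,0,0]]' --travel '[[0.0011,0.0001,-0.0051],[0.0023,0.0002,-0.0102],[0.0035,0.0003,-0.0153],[0.0047,0.0005,-0.0204],[0.006,0.0006,-0.0255]]' --jaw '[1,1,1,1,1]'

```text
time: 21.43
tool_pos: [0.5927, 0.0336, 0.1625]
tool_rot: [1.835, 2.027, 0.543]
ft_force: [-1.1, 0.4, 0.7]
opening: 0.0002
gripper_force: 0.4
```

>>> jog_arm --rot '[[0,0,0],[0,0,0],[0,0,0],[0,0,0],[0,0,0]]' --travel '[[0.0017,0.0002,-0.0029],[0.0033,0.0003,-0.0058],[0.005,0.0005,-0.0087],[0.0066,0.0006,-0.0115],[0.0083,0.0008,-0.0144]]' --jaw '[1,1,1,1,1]'

```text
time: 21.85
tool_pos: [0.5976, 0.034, 0.1541]
tool_rot: [1.835, 2.027, 0.543]
ft_force: [-3.3, 0.1, 2.6]
opening: -0.0
gripper_force: 2.0
```

>>> jog_arm --rot '[[0,0,0],[0,0,0],[0,0,0],[0,0,0],[0,0,0]]' --travel '[[0.0017,0.0002,-0.0029],[0.0033,0.0003,-0.0058],[0.005,0.0005,-0.0087],[0.0066,0.0006,-0.0115],[0.0066,0.0006,-0.0115]]' --jaw '[1,1,1,1,1]'

```text
time: 22.27
tool_pos: [0.6016, 0.0344, 0.1469]
tool_rot: [1.835, 2.027, 0.543]
ft_force: [-0.4, -0.6, 0.0]
opening: -0.0003
gripper_force: 0.0
```

>>> jog_arm --rot '[[0,0,0],[0,0,0],[0,0,0],[0,0,0],[0,0,0]]' --travel '[[0.0008,0.0001,-0.0014],[0.0017,0.0002,-0.0029],[0.0025,0.0002,-0.0043],[0.0033,0.0003,-0.0058],[0.0033,0.0003,-0.0058]]' --jaw '[1,1,1,1,1]'

```text
time: 22.68
tool_pos: [0.6033, 0.0345, 0.1435]
tool_rot: [1.835, 2.027, 0.543]
ft_force: [-0.5, 0.6, -0.3]
opening: 0.0002
gripper_force: 0.0
```

>>> jog_arm --rot '[[0,0,0],[0,0,0],[0,0,0],[0,0,0],[0,0,0]]' --travel '[[0.0008,0.0001,-0.0014],[0.0017,0.0002,-0.0029],[0.0025,0.0002,-0.0043],[0.0025,0.0002,-0.0043],[0.0025,0.0002,-0.0043]]' --jaw '[1,1,1,1,1]'

```text
time: 23.1
tool_pos: [0.6049, 0.0346, 0.1411]
tool_rot: [1.835, 2.027, 0.543]
ft_force: [-0.2, -0.1, 0.6]
opening: 0.0001
gripper_force: 0.0
```

```bash
python3 - <<'E'
from h import *
np.set_printoptions(precision=4,suppress=True)
F=np.array([.6639,.0403,.033])
st=telemetry.state(); P=st["tool_pos"]-F; print(P@u,P@p,P@yr,st["ft_force"]@u)
a=imaging.capture("scene")
def bar(th,y=0): return F+(.1155+.084*np.sin(th))*u+(-.083+.084*np.cos(th))*p+y*yr
for th in(0,.1,.2,.3): print(th,proj(a,[bar(th,-.153),bar(th),bar(th,.153)]).ravel())
cv2.imwrite("pics/c9.png",cv2.resize(a["color"][210:330,215:405],(760,480),interpolation=3)[...,::-1])
E
```

```text
0.12323495190346921 -0.0027064917357019005 -3.976205840519784e-05 0.6298495592791608
0 [243.3388 261.2333 313.2897 273.6435 387.3209 286.6456]
0.1 [243.7081 257.4077 313.7998 269.7221 387.9871 282.6451]
0.2 [243.94   253.6606 314.2261 265.8912 388.6306 278.7479]
0.3 [244.0318 250.0214 314.5646 262.1807 389.2465 274.9845]
```

View pics/c9.png

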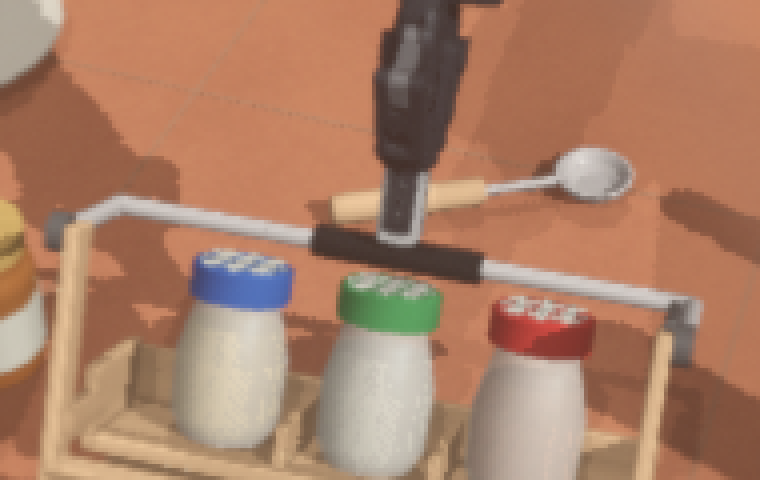

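The bar lies at th≈0 (sleeve middle (398,254) → (314.5,273.5), against a predicted (313.3,273.6)), so it's shut. I'll touch it lightly to confirm, then back away.

>>> jog_arm --rot '[[0,0,0],[0,0,0],[0,0,0],[0,0,0],[0,0,0]]' --travel '[[0.0008,0.0001,-0.0014],[0.0017,0.0002,-0.0029],[0.0017,0.0002,-0.0029],[0.0017,0.0002,-0.0029],[0.0017,0.0002,-0.0029]]' --jaw '[1,1,1,1,1]'

```text
time: 23.57
tool_pos: [0.6058, 0.0347, 0.1398]
tool_rot: [1.835, 2.027, 0.543]
ft_force: [-4.1, -1.0, 4.9]
opening: 0.0001
gripper_force: 2.9
```

>>> jog_arm --rot '[[0,0,0],[0,0,0],[0,0,0],[0,0,0],[0,0,0]]' --travel '[[0.0008,0.0001,-0.0014],[0.0008,0.0001,-0.0014],[0.0008,0.0001,-0.0014],[0.0008,0.0001,-0.0014],[0.0008,0.0001,-0.0014]]' --jaw '[1,1,1,1,1]'

```text
time: 23.98
tool_pos: [0.606, 0.0347, 0.1395]
tool_rot: [1.835, 2.027, 0.543]
ft_force: [-9.3, -1.1, 11.9]
opening: 0.0002
gripper_force: 6.1
```

>>> jog_arm --rot '[[0,0,0],[0,0,0],[0,0,0],[0,0,0],[0,0,0]]' --travel '[[-0.0166,-0.0016,0.0288],[-0.0332,-0.0032,0.0577],[-0.058,-0.0055,0.1],[-0.08,-0.0076,0.14],[-0.1,-0.0095,0.173]]' --jaw '[1,1,1,1,1]'

```text
time: 24.4
tool_pos: [0.5461, 0.0291, 0.2439]
tool_rot: [1.834, 2.027, 0.544]
ft_force: [1.5, 0.0, 0.3]
opening: 0.0
gripper_force: 0.0
```

>>> jog_arm --rot '[[0,0,0],[0,0,0],[0,0,0],[0,0,0],[0,0,0]]' --travel '[[0,0,0],[0,0,0],[0,0,0],[0,0,0],[0,0,0]]' --jaw '[1,1,1,1,1]'

```text
time: 24.82
tool_pos: [0.5459, 0.0291, 0.2403]
tool_rot: [1.837, 2.029, 0.54]
ft_force: [-0.1, -0.0, 0.7]
opening: 0.0001
gripper_force: 0.0
```

```bash
python3 - <<'E'
from h import *
a,b=imaging.capture("scene"),imaging.capture("top")
o=np.zeros((600,800,3),np.uint8)
o[:360,:]=cv2.resize(a["color"][205:355,160:493],(800,360),interpolation=3)[...,::-1]; o[360:600,:640]=cv2.resize(b["color"][160:340,100:580],(640,240),interpolation=3)[...,::-1]
cv2.imwrite("pics/c10.png",o)
E
```

```text
(no output)
```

View pics/c10.png

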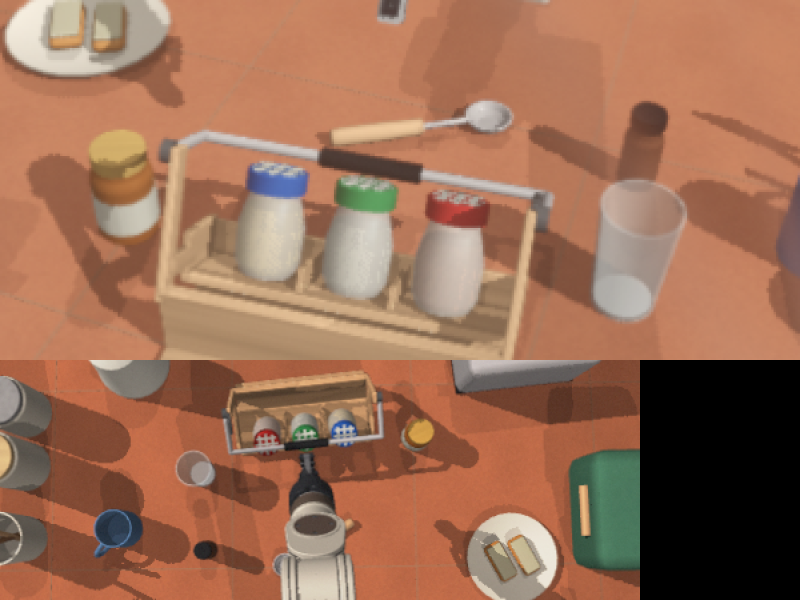

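The bar is shut across the lids (sleeve at (370,165)), all three lids are down, the bystanders are in place and the arm is clear. I'm handing the job in.

```bash
python3 -c "
from station import robot; print(robot.sign_off())"
```

```text
the job is handed in; nothing more can be done
None
```

I pressed the red and green lids home, leaned on each with about 20 N for over a second, then swung the keeper bar down until it snapped shut; nothing else on the worktop was moved and the job is handed in.

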